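Index the revolving caddy and slide the key tray home

ROBOT

A 6-joint arm with a two-finger parallel gripper is mounted at the origin on the work surface. World frame = base frame: x ahead of the robot, y to its left, z up, the work surface at z = 0. Lengths are in m, angles in degrees, forces in N, time in s.
With the tool pointing down it reaches from about 0.4 to 0.825 m from the base axis. Payload 7 kg.
Tool frame: the origin (TCP) lies on the centre line of the jaws, within the pads' length; the fingertips stand 22 mm ahead of it and the grasp point (between the pads) lies 3 mm ahead of it; z points along the fingers, y is the line along which they close (so a half turn about z gives the same grasp; the last joint's range is limited). The gripper opens to 88 mm and grips with 3 to 60 N. Pads are 19 mm wide; open, the fingers measure 130 mm over their backs; the gripper's body (78 mm by 193 mm) begins 47 mm behind the grasp point.
Start: joints at [80.621, 20.546, 0.682, 0, -70.136, -16.507], TCP at [0.295, 0.607, 0.249] pointing down, gripper open.
Joint ranges: [-176.03, 176.03], [-82.01, 121.73], [-58.28, 71.71], [-173.87, 95.51], [-174.79, -0.11], [-173.66, 173.66]. Speed limits (degrees/s): [136.94, 136.94, 172.46, 180, 180, 180].

INTERFACE

Orientations are given as [roll, pitch, yaw] about the fixed x, y, z axes, in that order (R = Rz(yaw) Ry(pitch) Rx(roll)).
In Python, from plant import get_state, cams, r gives the robot as it stands.
- The arm moves only by the tool apply_moves, never from a script. Its argument "targets" is a list of rows, each an object with "dp": the shift along the world's x, y, z in m, a list of three; "yaw": the turn about the world's z in degrees. In form: [{"dp": [x, y, z], "yaw": yaw}, ...]. A call has 1 to 20 rows; each row is the pose to reach, as a shift and turn from the pose commanded when the call began; what a row does not reach only later rows make up. A row lasts 1/12 s, in which the tool goes at most 41.7 mm and 7.16 degrees, less where a joint would pass 70% of its speed; a pose out of reach is approached as far as the arm can. A call with a gripper value outside its range is refused whole. "grip" is the gripper command: -1 is fully open, 1 is shut, values between are in proportion, set as the call begins (left out, the last holds). The fingers move at their own pace and stop on an object; "squeeze" is the grip in N (left out, the last holds). Time passes only in rows, so rows that repeat a pose let the fingers close. It gives the time, the measured TCP pose, the force, the opening and the grip force at its end, in the units of the state.
- get_state(): the state, without advancing time (a new reading comes with each control period).
- cams.capture(name): name is "scene" or "side" or "wrist"; returns a dict with "image" (480x640x3 uint8, red, green, blue), "range_z" (480x640 float32, m along the optical axis (not along the pixel's ray), 0 where there is no reading), "fx", "fy", "cx", "cy" (pixels), "R" (3x3) and "t" (3): a world point X has camera coordinates R X + t; the wrist camera has in their place "T_tool_cam" (4x4, takes a point from camera to tool coordinates, whose origin is the TCP and whose axes are the flange's). Camera axes: x right, y down, z forward; pixel columns grow to the right and rows downward; lengths in m; the calibration is good to about 2 mm. A picture is of the moment at which its call begins: read the wrist's pose just before it.
- r.close_job(): hands the job in; it is judged then, once.
The state is a dict: "time_s": time; "joints": joint angles; "qd": joint speeds; "joint_torque": joint torques, N m; "tcp_pos": TCP position; "eef_rot": TCP orientation; "contact_force": force on the tool from outside, world axes, zero at the start; "moment": the same for the moment, N m; "gripper_width": finger opening in m; "gripper_force": force on a finger pad.
Only numpy, scipy, OpenCV 4.12 (cv2) and the standard library are available. Lean on these libraries where they do the work, as an engineer would, in place of code of your own. Each camera call takes 0.05 s, during which the arm holds its last target. There are 200 camera calls.

TASK

Turn the revolving pine caddy until its empty tray bay clicks at the red mark on the front of its foot, and let go of it. Then slide the steel key tray, with the key fob still lying in it, into that bay, past its spring catches and fully home, leaving the caddy at its click. Leave the mug, the mint dispenser and the book where they are.

Things in the scene. Friction and masses are not known exactly. Their poses are not given: they have to be found in the camera images.
- axis (a point): The fixed round pine foot of the caddy, 230 mm across and 20 mm high, is held to the top and never moves. This point is the centre of its top face, on the vertical turning axis. Its -x axis points to the red mark on the front rim of the foot; its z is up.
- caddy (a joint): Tower's angle on the foot, rad, positive anticlockwise from above, stops at -0.5 and 3.3. At 0 the bay's mouth is at the red mark. Spring clicks hold it at 0, 1.57 and 3.14: within 0.1 rad of one it pulls itself to it when free; elsewhere it stays where left. Passing a click's edge (0.12 rad either side) takes about 0.4 N m, elsewhere 0.05 N m.
- bay_home (a point): On the turning tower, on its axis at the height of the bay floor (32 mm above the table); its -x axis points out of the bay's mouth. The bay is a level tunnel open at -x only: 82 mm wide, 53 mm high, walls from x = -61 to +61 mm, back wall face at x = +45 mm. Floor: flat disc, radius 90 mm. A black remote hangs fixed on the rear face, out to x = +85 mm.
- catch (a point): Mid-way between the two white spring balls in the bay's side walls, at x = -53 mm, 10 mm above the bay floor. They narrow the bay to 64 mm. The 70 mm wide tray pushes them apart: 10 to 15 N to enter, then some 4 to 8 N of drag; they spring in behind the dish when it is home.
- head_front (a point): Middle of the lower edge of the front face of the solid pegboard head over the bay (132 x 108 mm, from 53 to 143 mm above the bay floor), at x = -66 mm. On it lies a cap board 12 mm thick, 116 mm wide, jutting out to x = -105 mm: a gripper holding or pushing the tab of a tray that is nearly home must lean away from it (about 30 to 45 degrees from vertical).
- peg0 (a point): Centre of the top end of the wooden dowel peg above the rear face (with the remote): upright, 16 mm in diameter, its top 242 mm above the table, standing 55 mm out of the flat cap board of the tower; 50 mm from the turning axis. Turns with the tower: it can be gripped or pushed to turn it.
- peg1 (a point): Centre of the top end of the wooden dowel peg above a side wall: upright, 16 mm in diameter, its top 242 mm above the table, standing 55 mm out of the flat cap board of the tower; 50 mm from the turning axis. Turns with the tower: it can be gripped or pushed to turn it.
- peg2 (a point): Centre of the top end of the wooden dowel peg above the bay mouth: upright, 16 mm in diameter, its top 242 mm above the table, standing 55 mm out of the flat cap board of the tower; 50 mm from the turning axis. Turns with the tower: it can be gripped or pushed to turn it.
- peg3 (a point): Centre of the top end of the wooden dowel peg above a side wall: upright, 16 mm in diameter, its top 242 mm above the table, standing 55 mm out of the flat cap board of the tower; 50 mm from the turning axis. Turns with the tower: it can be gripped or pushed to turn it.
- tray_tab (a point): Middle of the tray's upright pull tab, 36 mm above the tray's underside. Tab: 12 mm along x, 32 mm along y, from 6 to 54 mm above the underside. +x points from the tab to the tray's leading end. Home in the bay, this point is at x = -90, y = 0, z = 36 mm in the frame of bay_home and the leading end touches the back wall.
- tray_dish (a point): Centre of the floor of the loose steel tray's open dish: 90 x 70 mm, 16 mm high, floor and walls 3 to 4 mm. It lies 90 mm ahead (+x) of the tab, joined to it by a tongue 28 mm wide, 6 mm thick. Tray mass about 140 g.
- fob_mid (a point): Centre of the black key fob, 62 x 36 x 14 mm, 50 g, lying loose in the dish of the tray; x along its length.
- mug_mid (a point): Centre (half-way up) of the green ceramic mug, 80 mm across, 92 mm high, handle on its +y side. Leave alone.
- mints_mid (a point): Centre of the clear push dispenser for mints, 36 x 58 x 90 mm, standing upright. Leave alone.
- book_mid (a point): Centre of a closed blue book lying flat, 130 x 190 x 26 mm. Leave alone.
Not all that is in view belongs to the job. Leave any pink or yellow look-alike of the part that bears tray_tab alone.

How it is judged (in metres and radians):
On the way:
1. the caddy rests at its click with the bay at the red mark, released, and the tray still outside the bay (value of joint caddy between -0.06 and 0.06 rad and velocity of joint caddy between -0.05 and 0.05 rad/s and contact force between the fingers and caddy below 0.2 N and distance between tray_tab and bay_home above 0.15 m), for 0.2 s.
At the end, for the whole second after the job is handed in: The caddy rests at its click, bay at the red mark (within 0.06 rad); the tray lies on the bay floor within 5.5 mm of fully home, 10 mm of the middle and 0.12 rad of square; the fob lies in the tray (value of joint caddy between -0.06 and 0.06 rad and velocity of joint caddy between -0.05 and 0.05 rad/s and x of tray_tab in the frame of bay_home between -0.0955 and -0.08 m and y of tray_tab in the frame of bay_home between -0.01 and 0.01 m and z of tray_tab in the frame of bay_home between 0.03 and 0.04 m and angle between the x axis of tray_tab and the x axis of bay_home, either way round below 0.12 rad and z of fob_mid in the frame of tray_tab between -0.036 and -0.01 m and x of fob_mid in the frame of tray_tab between 0.045 and 0.135 m and y of fob_mid in the frame of tray_tab between -0.036 and 0.036 m); the robot touches nothing.
It fails at once if the fob falls out of the tray (distance between fob_mid and tray_tab above 0.15 m or z of fob_mid in the frame of tray_tab above 0.03 m).
It fails at once if the mug is moved by more than 20 mm (distance of mug_mid from where it was at the start of the episode above 0.02 m).
It fails at once if the mint dispenser is moved by more than 20 mm (distance of mints_mid from where it was at the start of the episode above 0.02 m).
It fails at once if the book is moved by more than 20 mm (distance of book_mid from where it was at the start of the episode above 0.02 m).
It also fails if it takes over 72 s, if anything falls off the work surface, if the arm or the gripper's body presses on something with over 40 N, if the wrist force passes 120 N, or if a joint passes its speed limit or range.

## Working session

There is one attempt and no reset: what is moved stays moved. The work goes in short steps, Python scripts to look and compute and a tool call to move; the robot and the scene stay as the last step left them, time stands still between calls to the robot, and variables do not carry over. Pictures are saved under pics/ and viewed, at most 13 in all, crops included, and the job is handed in when it is done.

Besides the shell and the picture viewer there is one more tool, called as name(argument=value, ...), one argument or row to a line, values as JSON. apply_moves: Moves the arm, as the interface text tells. Its arguments: {"type":"object","properties":{"targets":{"type":"array","items":{"type":"object","properties":{"dp":{"type":"array","items":{"type":"number"}},"yaw":{"type":"number"}}}},"grip":{"type":"number"},"squeeze":{"type":"number"}},"required":["targets"]}

```bash
ls; mkdir -p pics; cat > h.py <<'E'
import numpy as np, cv2
from plant import get_state, cams, r
def cap(n,f):
    c=cams.capture(n); np.savez('/tmp/'+f+'.npz',**c); cv2.imwrite('pics/'+f+'.png',c['image'][:,:,::-1]); return c
def ld(f): return dict(np.load('/tmp/'+f+'.npz'))
def world(c,u,v,z=None):
    # fixed cams; z: intersect with plane of world z, else depth
    ray=np.array([(u-c['cx'])/c['fx'],(v-c['cy'])/c['fy'],1.0]); R=c['R'];o=-R.T@c['t'];d=R.T@ray
    if z is None:
        return o+d*c['range_z'][int(v),int(u)]
    return o+d*(z-o[2])/d[2]
E
python3 - <<'E'
from h import *
s=get_state();print(s)
for n in('scene','side'):
    c=cap(n,n+'0');print(n,-c['R'].T@c['t'])
a=cv2.imread('pics/scene0.png');b=cv2.imread('pics/side0.png')
E
```

```text
pics
{'time_s': 0.0, 'joints': array([ 8.06227902e+01,  2.05926646e+01,  6.32845608e-01, -2.16791587e-02,
       -7.01358765e+01, -1.65069223e+01]), 'qd': array([ 0.01284883,  0.04392696, -0.06734143,  0.07611344, -0.01046052,
       -0.04685214]), 'joint_torque': array([-3.78531222e-04, -5.82727754e+01,  2.93042189e+01,  6.99670002e+00,
        6.75269999e-03, -1.68083188e-04]), 'tcp_pos': array([0.2944858 , 0.60685679, 0.24759683]), 'eef_rot': array([ 1.79902458e+02, -7.65333946e-03, -2.58915091e+01]), 'contact_force': array([-0.49647027,  0.88298889,  0.3755666 ]), 'moment': array([-0.04500436, -0.00112658, -0.00960139]), 'gripper_force': 0.0, 'gripper_width': 0.0875908401655058}
scene [ 0.78662572 -0.39931199  1.23466631]
side [0.3578571  0.76452405 1.01112255]
```

View pics/scene0.png

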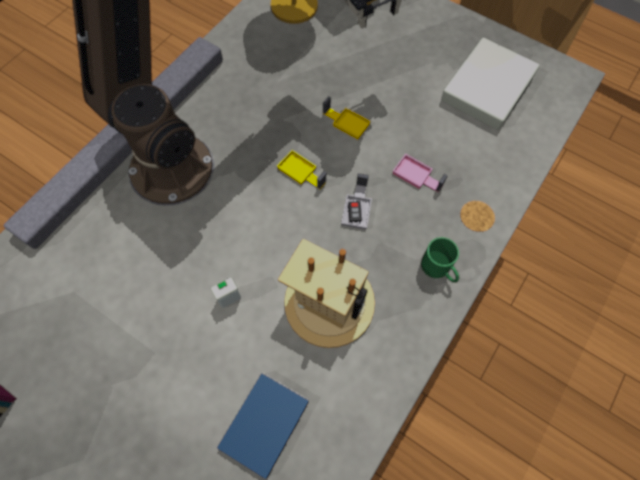

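View pics/side0.png

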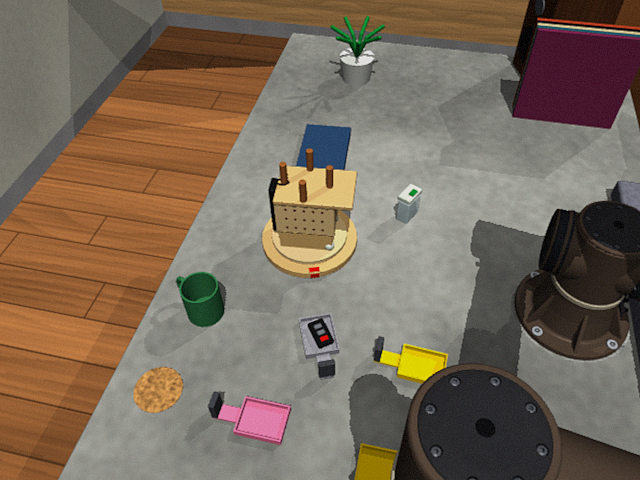

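Steel tray with the fob: scene (356,211), tab (362,181); side (318,338), tab (326,367). The yellow (295,167; 350,122) and pink (413,171) trays in the scene view are decoys: they have the wrong colour and no fob. The red mark is at side (314,272), and the bay mouth is under the jutting cap at side right (355,190). Next I'll confirm in an enlarged crop and measure.

```bash
python3 - <<'E'
from h import *
s=ld('side0');c=ld('scene0')
b=cv2.imread('pics/side0.png')[140:390,220:420]
cv2.imwrite('pics/crop1.png',cv2.resize(b,None,fx=2.4,fy=2.4,interpolation=cv2.INTER_CUBIC)[:600])
a=cv2.imread('pics/scene0.png')[165:350,265:475]
cv2.imwrite('pics/crop2.png',cv2.resize(a,None,fx=3.2,fy=3.2,interpolation=cv2.INTER_CUBIC)[:600])
print('mark',world(s,314,272),world(s,314,268,.02))
for n,u,v in [('foot',268,238),('foot',355,238)]: print(n,world(s,u,v,.02))
# foot points via depth from scene
for cc,n in((s,'side'),(c,'scene')):
    Z=cc['range_z'];v,u=np.mgrid[0:480,0:640]
    P=np.stack([(u-cc['cx'])/cc['fx']*Z,(v-cc['cy'])/cc['fy']*Z,Z],-1)
    W=(P-cc['t'])@cc['R']; np.save('/tmp/W'+n+'.npy',W)
    for uv in ([(303,184),(310,155),(329,172),(283,168),(326,362),(316,345),(200,290),(410,200)] if n=='side' else [(311,262),(342,253),(351,284),(320,292),(362,180),(356,211),(440,250),(226,290)]):
        print(n,uv,W[uv[1],uv[0]].round(4))
E
```

```text
mark [0.56231105 0.02345383 0.01568537] [0.56411416 0.01547481 0.02      ]
foot [ 0.69324156 -0.0497386   0.02      ]
foot [ 0.48948211 -0.09380307  0.02      ]
side (303, 184) [ 0.5911 -0.0251  0.2398]
side (310, 155) [ 0.6005 -0.1225  0.2344]
side (329, 172) [ 0.5488 -0.0796  0.2326]
side (283, 168) [ 0.6455 -0.067   0.2367]
side (326, 362) [0.4812 0.2577 0.0507]
side (316, 345) [0.5156 0.2009 0.0067]
side (200, 290) [0.7899 0.1389 0.0352]
side (410, 200) [ 0.3754 -0.1882  0.0801]
scene (311, 262) [ 0.5545 -0.0878  0.24  ]
scene (342, 253) [ 0.5979 -0.0333  0.2411]
scene (351, 284) [ 0.6518 -0.0807  0.239 ]
scene (320, 292) [ 0.6081 -0.1322  0.2398]
scene (362, 180) [0.4847 0.2555 0.0375]
scene (356, 211) [0.5186 0.1747 0.0171]
scene (440, 250) [0.765  0.2044 0.0148]
scene (226, 290) [ 0.3889 -0.2133  0.0795]
```

View pics/crop1.png

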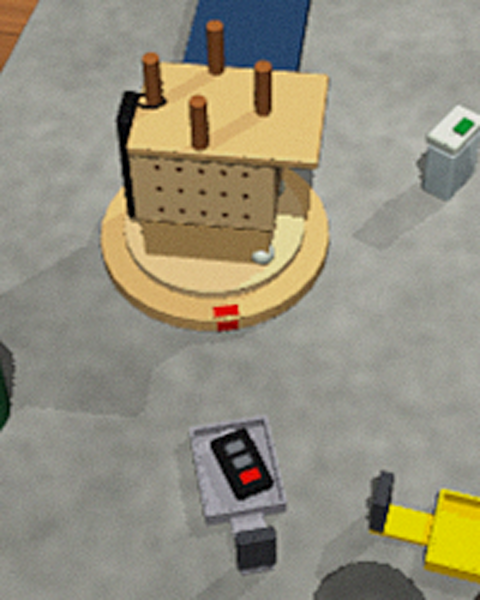

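View pics/crop2.png

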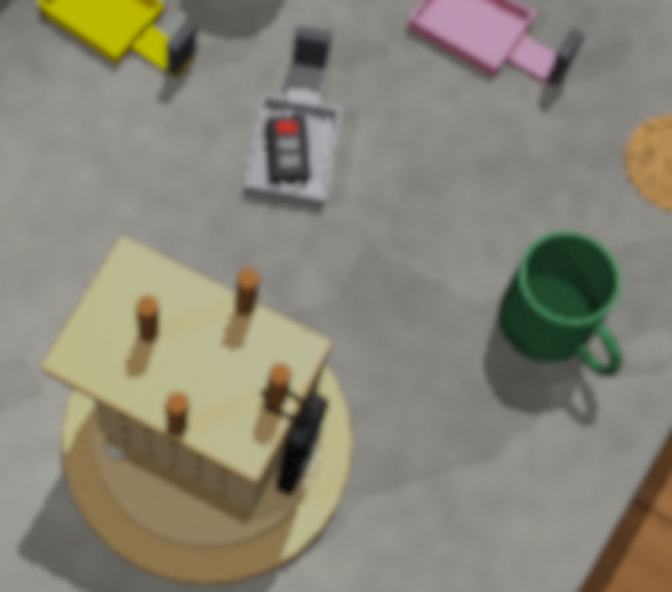

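```bash
python3 - <<'E'
from h import *
from scipy.optimize import least_squares
W=np.load('/tmp/Wscene.npy');Ws=np.load('/tmp/Wside.npy')
pk=np.array([[.5545,-.0878],[.5979,-.0333],[.6518,-.0807],[.6081,-.1322]]);print('pegmean',pk.mean(0))
c0=pk.mean(0)
for n,w in(('scene',W),('side',Ws)):
    d=w[...,:2]-c0;rr=np.hypot(*np.moveaxis(d,-1,0))
    m=(abs(w[...,2]-.02)<.004)&(rr<.15)
    p=d[m];ang=np.degrees(np.arctan2(p[:,1],p[:,0]))
    e=[]
    for a in range(-180,180,6):
        k=(ang>=a)&(ang<a+6)
        if k.sum()>5: e.append(p[k][np.argsort(np.hypot(*p[k].T))[-2]])
    e=np.array(e)
    f=least_squares(lambda q:np.hypot(*(e-q[:2]).T)-.115,[0,0],loss='soft_l1',f_scale=.003)
    print(n,c0+f.x,len(e),np.abs(f.fun).mean())
for n in('side0','scene0'):
    c=ld(n);w=(Ws if n=='side0' else W)
    im=c['image'].astype(int);red=(im[...,0]>150)&(im[...,1]<70)&(im[...,2]<70)
    d=np.hypot(w[...,0]-c0[0],w[...,1]-c0[1]);m=red&(d<.16)
    top=m&(w[...,2]>.017)
    print(n,m.sum(),w[m].mean(0) if m.sum() else '',w[top].mean(0) if top.sum() else '')
# cap plane from scene
m=(abs(W[...,2]-.187)<.004)&(np.hypot(W[...,0]-c0[0],W[...,1]-c0[1])<.15)
p=(W[m][:,:2]*1000).astype(np.float32);print('cap',cv2.minAreaRect(p))
# tray: dish rim / tab top
for n,w in(('scene',W),('side',Ws)):
    k=(w[...,1]>.1)&(w[...,1]<.3)&(w[...,0]>.44)&(w[...,0]<.57)
    t=k&(w[...,2]>.046); print(n,'tabtop',t.sum(),w[t].mean(0))
    t=k&(w[...,2]>.009)&(w[...,2]<.03); print('dish',t.sum(),cv2.minAreaRect((w[t][:,:2]*1000).astype(np.float32)))
# coaster, white box, cap decor
print('coaster',W[215,478],W[215,462],W[215,494],W[202,478],W[229,478])
E
```

```text
pegmean [ 0.603075 -0.0835  ]
scene [ 0.60005805 -0.07826482] 39 0.0010916129352701608
side [ 0.60066724 -0.07901185] 42 0.001394141813927806
side0 40 [0.56332051 0.01976567 0.01977152] [0.56367046 0.01898234 0.02049172]
scene0 0  
cap ((589.8926391601562, -81.19180297851562), (186.72341918945312, 116.18379974365234), 5.763572692871094)
scene tabtop 56 [0.48244723 0.25913689 0.05263329]
dish 503 ((509.3792419433594, 197.03018188476562), (69.88528442382812, 135.20643615722656), 23.358163833618164)
side tabtop 113 [0.48097322 0.2623801  0.05214085]
dish 863 ((506.8215026855469, 201.2266082763672), (70.33411407470703, 146.00613403320312), 23.4226016998291)
coaster [0.8008101  0.36255734 0.00258247] [0.76413778 0.33808916 0.00139132] [ 0.8377264   0.39139677 -0.0031125 ] [0.78207908 0.39836327 0.00367324] [0.82044065 0.3227857  0.00494461]
```

apply_moves(
  targets=[
    {"dp":[0,0,0.06],"yaw":0},
    {"dp":[0.02,-0.03,0.06],"yaw":6},
    {"dp":[0.256,-0.69,0.06],"yaw":32},
    {"dp":[0.256,-0.69,0.06],"yaw":32},
    {"dp":[0.256,-0.69,0.06],"yaw":32},
    {"dp":[0.256,-0.69,0.06],"yaw":32},
    {"dp":[0.256,-0.69,0.06],"yaw":32},
    {"dp":[0.256,-0.69,0.06],"yaw":32},
    {"dp":[0.256,-0.69,0.06],"yaw":32},
    {"dp":[0.256,-0.69,0.06],"yaw":32},
    {"dp":[0.256,-0.69,0.06],"yaw":32},
    {"dp":[0.256,-0.69,0.06],"yaw":32},
    {"dp":[0.256,-0.69,0.06],"yaw":32},
    {"dp":[0.256,-0.69,0.06],"yaw":32},
    {"dp":[0.256,-0.69,0.06],"yaw":32},
    {"dp":[0.256,-0.69,0.06],"yaw":32},
    {"dp":[0.256,-0.69,0.06],"yaw":32},
    {"dp":[0.256,-0.69,0.06],"yaw":32},
    {"dp":[0.256,-0.69,0.06],"yaw":32},
    {"dp":[0.256,-0.69,0.06],"yaw":32},
  ],
  grip=0.3,
  squeeze=20,
)

```text
time_s: 1.77
tcp_pos: [0.5515, -0.0875, 0.3075]
eef_rot: [179.9, 0.1, 5.9]
contact_force: [0.4, 0.1, 0.1]
gripper_width: 0.0307
gripper_force: 0.0
```

```bash
cat >> h.py <<'E'
from scipy.spatial.transform import Rotation as Ro
def wristcloud(f):
    s=get_state(); c=cap('wrist',f); T=np.eye(4);T[:3,:3]=Ro.from_euler('xyz',s['eef_rot'],degrees=True).as_matrix();T[:3,3]=s['tcp_pos'];T=T@c['T_tool_cam']
    Z=c['range_z'];v,u=np.mgrid[0:480,0:640]
    P=np.stack([(u-c['cx'])/c['fx']*Z,(v-c['cy'])/c['fy']*Z,Z],-1)
    W=P@T[:3,:3].T+T[:3,3]; W[Z==0]=np.nan; return s,c,W
E
python3 - <<'E'
from h import *
s,c,W=wristcloud('w1'); print(s['joints'].round(1),s['tcp_pos'])
m=(W[...,2]>.236)&(W[...,2]<.246)&(np.hypot(W[...,0]-.6,W[...,1]+.079)<.08)
n,l,st,ce=cv2.connectedComponentsWithStats(m.astype(np.uint8))
for i in range(1,n):
    if st[i,4]>30: print(st[i,4],ce[i],np.nanmedian(W[l==i],0))
m=(abs(W[...,2]-.187)<.004);
if m.sum()>50: print(cv2.minAreaRect((W[m][:,:2]*1000).astype(np.float32)))
E
```

```text
[ 11.1   7.7  -8.8   0.1 -73.6  84.7] [ 0.55152938 -0.08754923  0.30752065]
826 [312.74818402  77.08353511] [ 0.64974442 -0.07669316  0.2407154 ]
694 [220.4351585  176.20893372] [ 0.59602271 -0.03247596  0.24074023]
689 [404.69375907 177.16255443] [ 0.60551786 -0.13049224  0.24069998]
572 [312.54545455 263.22027972] [ 0.55174711 -0.08639709  0.2406574 ]
((587.8356323242188, -82.8111572265625), (184.0363311767578, 115.81121826171875), 5.612521648406982)
```

apply_moves(
  targets=[
    {"dp":[0,0,-0.04],"yaw":0},
    {"dp":[0,0,-0.08],"yaw":0},
    {"dp":[0,0,-0.09],"yaw":0},
    {"dp":[0,0,-0.09],"yaw":0},
    {"dp":[0,0,-0.09],"yaw":0},
  ],
)

```text
time_s: 2.23
tcp_pos: [0.5511, -0.0824, 0.2196]
eef_rot: [179.9, 0.0, 6.2]
contact_force: [0.6, 0.7, 1.4]
gripper_width: 0.0307
gripper_force: 0.0
```

```bash
python3 - <<'E'
from h import *
s=get_state();print(s['tcp_pos'],s['contact_force'])
ax=np.array([.6006,-.081])
for t in range(186,106,-5):
    a=np.radians(t-.35);print(185.65-t+.35, (ax+.0495*np.array([np.cos(a),np.sin(a)])-[.5513,-.0859]).round(3))
E
```

```text
[ 0.55114756 -0.08241322  0.21958233] [0.62673648 0.74922035 1.41543709]
5.662137425588298e-15 [0. 0.]
5.000000000000005 [-0.     0.004]
10.000000000000005 [-0.     0.009]
15.000000000000005 [0.    0.013]
20.000000000000007 [0.001 0.017]
25.000000000000007 [0.003 0.021]
30.000000000000007 [0.004 0.025]
35.00000000000001 [0.006 0.029]
40.00000000000001 [0.008 0.033]
45.00000000000001 [0.011 0.036]
50.00000000000001 [0.014 0.04 ]
55.00000000000001 [0.017 0.042]
60.00000000000001 [0.02  0.045]
65.0 [0.024 0.047]
70.0 [0.028 0.05 ]
75.0 [0.032 0.051]
```

apply_moves(
  targets=[
    {"dp":[0,-0.003,0],"yaw":0},
    {"dp":[0,-0.003,0],"yaw":0},
    {"dp":[0,0.001,0],"yaw":-5},
    {"dp":[0,0.006,0],"yaw":-10},
    {"dp":[0,0.01,0],"yaw":-15},
    {"dp":[0.001,0.014,0],"yaw":-20},
    {"dp":[0.003,0.018,0],"yaw":-25},
    {"dp":[0.004,0.022,0],"yaw":-30},
    {"dp":[0.006,0.026,0],"yaw":-35},
    {"dp":[0.008,0.03,0],"yaw":-40},
    {"dp":[0.011,0.033,0],"yaw":-45},
    {"dp":[0.014,0.037,0],"yaw":-50},
    {"dp":[0.017,0.039,0],"yaw":-55},
    {"dp":[0.02,0.042,0],"yaw":-60},
    {"dp":[0.024,0.044,0],"yaw":-65},
    {"dp":[0.028,0.047,0],"yaw":-70},
    {"dp":[0.032,0.048,0],"yaw":-75},
    {"dp":[0.032,0.048,0],"yaw":-75},
    {"dp":[0.032,0.048,0],"yaw":-75},
    {"dp":[0.032,0.048,0],"yaw":-75},
  ],
  grip=0.52,
)

```text
time_s: 3.9
tcp_pos: [0.5774, -0.0386, 0.22]
eef_rot: [179.4, -0.1, -69.0]
contact_force: [-20.3, -13.3, 11.9]
gripper_width: 0.0212
gripper_force: 11.7
```

apply_moves(
  targets=[
    {"dp":[0,0,0],"yaw":0},
    {"dp":[0,0,0.04],"yaw":0},
    {"dp":[0,0,0.08],"yaw":0},
    {"dp":[0,0,0.09],"yaw":0},
    {"dp":[0,0,0.09],"yaw":0},
  ],
  grip=0.2,
)

```text
time_s: 4.32
tcp_pos: [0.5849, -0.0348, 0.3151]
eef_rot: [-179.4, -0.1, -68.9]
contact_force: [-0.0, 0.1, 0.6]
gripper_width: 0.0347
gripper_force: 0.0
```

```bash
cat > pegs.py <<'E'
from h import *
def pegs(f):
    s,c,W=wristcloud(f); print(s['joints'].round(1),s['tcp_pos'],s['eef_rot'].round(1))
    m=(W[...,2]>.236)&(W[...,2]<.246)&(np.hypot(W[...,0]-.6,W[...,1]+.079)<.08)
    n,l,st,ce=cv2.connectedComponentsWithStats(m.astype(np.uint8))
    for i in range(1,n):
        if st[i,4]>30: print(st[i,4],ce[i],np.nanmedian(W[l==i],0))
    m=(abs(W[...,2]-.187)<.004)
    if m.sum()>50: print(cv2.minAreaRect((W[m][:,:2]*1000).astype(np.float32)))
E
python3 -c "
from pegs import *
pegs('w2')"
```

```text
[ 15.8   9.8  -5.3   0.1 -74.3   5.3] [ 0.58494307 -0.03475002  0.31513264] [-1.794e+02 -1.000e-01 -6.890e+01]
749 [301.25634179  85.93858478] [ 0.62756145 -0.12289355  0.24076672]
668 [409.80239521 159.01347305] [ 0.55909054 -0.10932722  0.24062612]
615 [236.65203252 197.78699187] [ 0.64101853 -0.05449681  0.24074316]
542 [339.70848708 260.32472325] [ 0.57266886 -0.04100274  0.24065553]
((593.0396118164062, -71.29124450683594), (115.87743377685547, 184.53550720214844), 33.85529708862305)
```

apply_moves(
  targets=[
    {"dp":[-0.01,-0.006,0],"yaw":7},
    {"dp":[-0.01,-0.006,0],"yaw":12},
    {"dp":[-0.01,-0.006,-0.04],"yaw":12},
    {"dp":[-0.01,-0.006,-0.08],"yaw":12},
    {"dp":[-0.01,-0.006,-0.088],"yaw":12},
    {"dp":[-0.01,-0.006,-0.088],"yaw":12},
  ],
  grip=0.2,
)

```text
time_s: 4.87
tcp_pos: [0.5709, -0.041, 0.2181]
eef_rot: [179.7, 0.1, -56.9]
contact_force: [-0.1, -0.2, 1.5]
gripper_width: 0.035
gripper_force: 0.0
```

apply_moves(
  targets=[
    {"dp":[0,0,0],"yaw":0},
    {"dp":[0,0,0],"yaw":0},
    {"dp":[0.002,0.002,0],"yaw":-3},
    {"dp":[0.004,0.004,0],"yaw":-6},
    {"dp":[0.006,0.005,0],"yaw":-8},
    {"dp":[0.008,0.006,0],"yaw":-10},
    {"dp":[0.01,0.006,0],"yaw":-12},
    {"dp":[0.012,0.007,0],"yaw":-13},
    {"dp":[0.014,0.008,0],"yaw":-13},
    {"dp":[0.016,0.009,0],"yaw":-13},
    {"dp":[0.016,0.009,0],"yaw":-13},
  ],
  grip=0.55,
)

```text
time_s: 5.78
tcp_pos: [0.5868, -0.0331, 0.2229]
eef_rot: [179.8, -0.0, -69.9]
contact_force: [-11.0, -3.8, 8.1]
gripper_width: 0.0199
gripper_force: 6.0
```

apply_moves(
  targets=[
    {"dp":[-0.003,-0.001,0],"yaw":0},
    {"dp":[-0.005,-0.002,0],"yaw":0},
    {"dp":[-0.005,-0.002,0.0],"yaw":0},
    {"dp":[-0.005,-0.002,0.04],"yaw":0},
    {"dp":[-0.005,-0.002,0.08],"yaw":0},
    {"dp":[-0.005,-0.002,0.09],"yaw":0},
    {"dp":[-0.005,-0.002,0.09],"yaw":0},
  ],
  grip=0.2,
)

```text
time_s: 6.37
tcp_pos: [0.5861, -0.0335, 0.316]
eef_rot: [-179.5, -0.1, -69.9]
contact_force: [0.6, -0.4, -0.4]
gripper_width: 0.0351
gripper_force: 0.0
```

```bash
python3 -c "
from pegs import *
pegs('w3')"
```

```text
[ 15.9   9.9  -5.1   0.1 -74.5   4.3] [ 0.58608765 -0.03346422  0.31603352] [-1.795e+02 -1.000e-01 -6.990e+01]
750 [324.076  81.944] [ 0.61673397 -0.12838551  0.24067598]
631 [234.61806656 176.09508716] [ 0.64649449 -0.06529491  0.2407438 ]
633 [411.35703002 177.91311216] [ 0.55351589 -0.09846568  0.240623  ]
534 [321.87827715 260.34831461] [ 0.58342367 -0.03538109  0.24057166]
((595.3209838867188, -68.73860168457031), (115.74954223632812, 181.8750457763672), 19.6892032623291)
```

apply_moves(
  targets=[
    {"dp":[-0.02,0.04,0.02],"yaw":7},
    {"dp":[-0.05,0.14,0.02],"yaw":14},
    {"dp":[-0.05,0.14,0.02],"yaw":21},
    {"dp":[-0.05,0.14,0.02],"yaw":28},
    {"dp":[-0.05,0.14,0.02],"yaw":35},
    {"dp":[-0.05,0.14,0.02],"yaw":42},
    {"dp":[-0.05,0.14,0.02],"yaw":49},
    {"dp":[-0.05,0.14,0.02],"yaw":56},
    {"dp":[-0.05,0.14,0.02],"yaw":63},
    {"dp":[-0.05,0.14,0.02],"yaw":70},
    {"dp":[-0.05,0.14,0.02],"yaw":77},
    {"dp":[-0.05,0.14,0.02],"yaw":84},
    {"dp":[-0.05,0.14,0.02],"yaw":91},
    {"dp":[-0.05,0.14,0.02],"yaw":98},
    {"dp":[-0.05,0.14,0.02],"yaw":105},
    {"dp":[-0.05,0.14,0.02],"yaw":112},
    {"dp":[-0.05,0.14,0.02],"yaw":119},
    {"dp":[-0.05,0.14,0.02],"yaw":126},
    {"dp":[-0.05,0.14,0.02],"yaw":133},
    {"dp":[-0.05,0.14,0.02],"yaw":140},
  ],
)

```text
time_s: 8.08
tcp_pos: [0.5336, 0.1064, 0.3299]
eef_rot: [-180.0, 0.0, 70.5]
contact_force: [0.2, -0.1, 1.0]
gripper_width: 0.0349
gripper_force: 0.0
```

apply_moves(
  targets=[
    {"dp":[0,0,0],"yaw":7},
    {"dp":[0,0,0],"yaw":14},
    {"dp":[0,0,0],"yaw":21},
    {"dp":[0,0,0],"yaw":28},
    {"dp":[0,0,0],"yaw":35},
    {"dp":[0,0,0],"yaw":42},
    {"dp":[0,0,0],"yaw":49},
    {"dp":[0,0,0],"yaw":56},
    {"dp":[0,0,0],"yaw":63},
    {"dp":[0,0,0],"yaw":70},
  ],
)

```text
time_s: 8.92
tcp_pos: [0.4952, 0.1478, 0.3228]
eef_rot: [179.2, 6.7, 129.1]
contact_force: [0.2, -0.4, 0.9]
gripper_width: 0.035
gripper_force: 0.0
```

```bash
python3 -c "
from h import *
s=get_state();print(s)"
```

```text
{'time_s': 8.9167, 'joints': array([ 43.27821001,   1.1857315 , -17.20716165,   7.07918483,
       -71.41083495, 173.59866855]), 'qd': array([ 28.1738063 , -12.91540818, -29.16271155,  23.82745561,
        16.94954549,   0.04096282]), 'joint_torque': array([-3.40440564e+00, -3.02936876e+01,  3.14578414e+01,  6.30928427e+00,
       -5.13542332e-01, -8.57235747e-03]), 'tcp_pos': array([0.49524259, 0.1477705 , 0.32282319]), 'eef_rot': array([179.18365609,   6.66657211, 129.07711456]), 'contact_force': array([ 0.21751439, -0.41488553,  0.93067296]), 'moment': array([ 0.25385181,  0.14964323, -0.00705632]), 'gripper_force': 0.0, 'gripper_width': 0.03499562594592446}
```

apply_moves(
  targets=[
    {"dp":[0,0,0],"yaw":0},
    {"dp":[0,0,0],"yaw":0},
    {"dp":[0,0,0],"yaw":0},
    {"dp":[0,0,0],"yaw":0},
    {"dp":[0,0,0],"yaw":0},
  ],
)

```text
time_s: 9.33
tcp_pos: [0.4962, 0.1467, 0.3234]
eef_rot: [179.2, 6.6, 128.8]
contact_force: [-0.4, 0.6, -0.3]
gripper_width: 0.0348
gripper_force: 0.0
```

```bash
python3 -c "
from h import *
s=get_state();print(s['joints'],s['qd'],s['tcp_pos'],s['eef_rot'])"
```

```text
[ 43.0313768    1.25335549 -17.01437054   6.9744234  -71.52192348
 173.5990865 ] [ 0.01358707 -0.0618535  -0.14521849  0.03826036 -0.04184524  0.17534473] [0.49618344 0.14666656 0.32338712] [179.17578983   6.57056638 128.7839426 ]
```

apply_moves(
  targets=[
    {"dp":[0,0,0],"yaw":-7},
    {"dp":[0,0,0],"yaw":-14},
    {"dp":[0,0,0],"yaw":-21},
    {"dp":[0,0,0],"yaw":-28},
    {"dp":[0,0,0],"yaw":-35},
    {"dp":[-0.01,0.03,0],"yaw":-42},
    {"dp":[-0.02,0.06,0],"yaw":-49},
    {"dp":[-0.03,0.09,0],"yaw":-56},
    {"dp":[-0.04,0.12,0],"yaw":-63},
    {"dp":[-0.05,0.15,0],"yaw":-70},
    {"dp":[-0.05,0.153,0],"yaw":-77},
    {"dp":[-0.05,0.153,0],"yaw":-84},
    {"dp":[-0.05,0.153,0],"yaw":-91},
    {"dp":[-0.05,0.153,0],"yaw":-98},
    {"dp":[-0.05,0.153,0],"yaw":-105},
    {"dp":[-0.05,0.153,0],"yaw":-112},
    {"dp":[-0.05,0.153,0],"yaw":-119},
    {"dp":[-0.05,0.153,0],"yaw":-126},
    {"dp":[-0.05,0.153,0],"yaw":-133},
    {"dp":[-0.05,0.153,0],"yaw":-140},
  ],
  grip=-0.3,
)

```text
time_s: 11.0
tcp_pos: [0.4464, 0.2997, 0.3232]
eef_rot: [179.2, 6.6, -11.6]
contact_force: [-0.5, -0.7, 0.0]
gripper_width: 0.0572
gripper_force: 0.0
```

apply_moves(
  targets=[
    {"dp":[0,0,0],"yaw":-7},
    {"dp":[0,0,0],"yaw":-14},
    {"dp":[0,0,-0.02],"yaw":-21},
    {"dp":[0,0,-0.04],"yaw":-28},
    {"dp":[0,0,-0.06],"yaw":-35},
    {"dp":[0,0,-0.08],"yaw":-42},
    {"dp":[0,0,-0.1],"yaw":-49},
    {"dp":[0,0,-0.12],"yaw":-56},
    {"dp":[0,0,-0.12],"yaw":-63},
    {"dp":[0,0,-0.12],"yaw":-67},
    {"dp":[0,0,-0.12],"yaw":-67},
    {"dp":[0,0,-0.12],"yaw":-67},
  ],
)

```text
time_s: 12.0
tcp_pos: [0.4461, 0.2998, 0.2035]
eef_rot: [179.2, 6.6, -78.0]
contact_force: [0.0, 0.1, -0.0]
gripper_width: 0.0569
gripper_force: 0.0
```

```bash
cat > tray.py <<'E'
from h import *
def tray(f,z0=0.,c0=(.4815,.2605)):
    s,c,W=wristcloud(f); print(s['joints'].round(1),s['tcp_pos'],s['eef_rot'].round(1))
    k=(np.hypot(W[...,0]-c0[0],W[...,1]-c0[1])<.06)
    t=k&(W[...,2]>z0+.047)&(W[...,2]<z0+.06)
    print('tabtop',t.sum(),np.nanmean(W[t],0),cv2.minAreaRect((W[t][:,:2]*1000).astype(np.float32)))
    t=(W[...,2]>z0+.012)&(W[...,2]<z0+.02)&(np.hypot(W[...,0]-c0[0],W[...,1]-c0[1])<.15)
    print('dish',t.sum(),cv2.minAreaRect((W[t][:,:2]*1000).astype(np.float32)) if t.sum() else '')
E
python3 -c "
from tray import *
tray('w4')"
```

```text
[ 50.7   8.9 -18.9  -6.6 -58.8 -35.4] [0.44614165 0.29979347 0.2034675 ] [179.2   6.6 -78. ]
tabtop 757 [0.48089304 0.25828127 0.05242869] ((481.1289367675781, 258.8091735839844), (32.22294616699219, 12.16191291809082), 23.427032470703125)
dish 4841 ((496.1248779296875, 248.06765747070312), (292.02593994140625, 185.3296356201172), 40.41920852661133)
```

apply_moves(
  targets=[
    {"dp":[0,0,0.03],"yaw":7},
    {"dp":[0,0,0.06],"yaw":14},
    {"dp":[0,0,0.1],"yaw":21},
    {"dp":[0,0,0.1],"yaw":28},
    {"dp":[0,0,0.1],"yaw":35},
    {"dp":[0,0,0.1],"yaw":42},
    {"dp":[0,0,0.1],"yaw":49},
    {"dp":[0,0,0.1],"yaw":56},
    {"dp":[0,0,0.1],"yaw":63},
    {"dp":[0,0,0.1],"yaw":70},
    {"dp":[0,0,0.1],"yaw":77},
    {"dp":[0.03,0.02,0.1],"yaw":84},
    {"dp":[0.06,0.04,0.1],"yaw":91},
    {"dp":[0.09,0.06,0.1],"yaw":98},
    {"dp":[0.12,0.08,0.1],"yaw":105},
    {"dp":[0.15,0.1,0.1],"yaw":112},
  ],
)

```text
time_s: 13.38
tcp_pos: [0.5974, 0.4008, 0.3034]
eef_rot: [179.2, 6.6, 34.3]
contact_force: [0.5, 0.0, 0.7]
gripper_width: 0.0568
gripper_force: 0.0
```

apply_moves(
  targets=[
    {"dp":[0.03,0.02,0],"yaw":0},
    {"dp":[0.06,0.04,0],"yaw":0},
    {"dp":[0.09,0.06,0],"yaw":0},
    {"dp":[0.12,0.08,0],"yaw":0},
    {"dp":[0.15,0.1,0],"yaw":0},
    {"dp":[0.18,0.12,0],"yaw":0},
    {"dp":[0.21,0.14,0],"yaw":0},
    {"dp":[0.24,0.16,0],"yaw":0},
    {"dp":[0.27,0.18,0],"yaw":0},
    {"dp":[0.3,0.2,0],"yaw":0},
    {"dp":[0.3,0.2,0],"yaw":0},
    {"dp":[0.3,0.2,0],"yaw":0},
  ],
)

```text
time_s: 14.38
tcp_pos: [0.7959, 0.5322, 0.2632]
eef_rot: [179.0, 4.2, 33.9]
contact_force: [-0.1, -0.5, -0.2]
gripper_width: 0.0571
gripper_force: 0.0
```

```bash
python3 -c "
from h import *
s=get_state();print(s['joints'],s['qd'],s['tcp_pos'],s['eef_rot'])"
```

```text
[  45.38359158   58.58057087   71.71120482    0.16156962 -107.47049086
   78.63684272] [-0.05971252  1.80368717  0.00388978  0.19171222  2.18206071  0.14448906] [0.79588178 0.53216754 0.26323835] [178.9887022    4.22347731  33.94047723]
```

apply_moves(
  targets=[
    {"dp":[0.033,0.022,0.005],"yaw":0},
    {"dp":[0.066,0.044,0.01],"yaw":0},
    {"dp":[0.1,0.066,0.02],"yaw":0},
    {"dp":[0.2,0.133,0.02],"yaw":0},
    {"dp":[0.6,0.4,0.02],"yaw":0},
    {"dp":[0.6,0.4,0.02],"yaw":0},
    {"dp":[0.6,0.4,0.02],"yaw":0},
    {"dp":[0.6,0.4,0.02],"yaw":0},
    {"dp":[0.6,0.4,0.02],"yaw":0},
    {"dp":[0.6,0.4,0.02],"yaw":0},
    {"dp":[0.6,0.4,0.02],"yaw":0},
    {"dp":[0.6,0.4,0.02],"yaw":0},
    {"dp":[0.6,0.4,0.02],"yaw":0},
    {"dp":[0.6,0.4,0.02],"yaw":0},
  ],
)

```text
time_s: 15.55
tcp_pos: [0.8403, 0.5581, 0.1582]
eef_rot: [178.7, 2.2, 34.0]
contact_force: [0.4, -0.2, 0.3]
gripper_width: 0.0572
gripper_force: 0.0
```

```bash
python3 -c "
from h import *
s=get_state();print(s['joints'],s['qd'],s['tcp_pos'],s['eef_rot'])"
```

```text
[ 44.85931865  64.76243268  71.65975392   0.86265119 -99.2770711
  79.24642177] [-0.27760433  3.21994457 -0.00383653  0.06832453  3.49170968  0.23721059] [0.84025191 0.55812056 0.15815195] [178.7139221    2.17700184  33.95991747]
```

apply_moves(
  targets=[
    {"dp":[0,0,0.04],"yaw":7},
    {"dp":[-0.02,-0.015,0.08],"yaw":14},
    {"dp":[-0.05,-0.04,0.1],"yaw":21},
    {"dp":[-0.08,-0.065,0.12],"yaw":28},
    {"dp":[-0.11,-0.09,0.14],"yaw":35},
    {"dp":[-0.14,-0.115,0.16],"yaw":42},
    {"dp":[-0.17,-0.14,0.18],"yaw":49},
    {"dp":[-0.2,-0.165,0.18],"yaw":56},
    {"dp":[-0.23,-0.19,0.18],"yaw":63},
    {"dp":[-0.26,-0.21,0.18],"yaw":70},
    {"dp":[-0.29,-0.23,0.18],"yaw":77},
    {"dp":[-0.32,-0.26,0.18],"yaw":84},
    {"dp":[-0.32,-0.27,0.18],"yaw":91},
    {"dp":[-0.32,-0.28,0.18],"yaw":98},
    {"dp":[-0.32,-0.29,0.18],"yaw":105},
    {"dp":[-0.32,-0.3,0.18],"yaw":112},
    {"dp":[-0.32,-0.31,0.18],"yaw":119},
    {"dp":[-0.32,-0.32,0.18],"yaw":126},
    {"dp":[-0.32,-0.33,0.18],"yaw":133},
    {"dp":[-0.32,-0.34,0.18],"yaw":140},
  ],
)

```text
time_s: 17.22
tcp_pos: [0.4396, 0.2711, 0.3159]
eef_rot: [177.1, 13.5, 152.5]
contact_force: [0.3, 0.1, 0.3]
gripper_width: 0.0571
gripper_force: 0.0
```

```bash
python3 -c "
from h import *
s=get_state();print(s['joints'],s['qd'],s['tcp_pos'],s['eef_rot'])"
```

```text
[ 62.99509313  -2.01717957 -25.40642154  15.01696954 -64.55536926
 173.60065288] [ 25.04976574 -21.12894201 -41.93022653  24.73889504  21.91452331
   0.06775752] [0.43960058 0.2711415  0.31586765] [177.12507298  13.52301607 152.49305474]
```

apply_moves(
  targets=[
    {"dp":[0.03,-0.02,0],"yaw":7},
    {"dp":[0.06,-0.04,0],"yaw":14},
    {"dp":[0.09,-0.06,0],"yaw":21},
    {"dp":[0.12,-0.08,0],"yaw":28},
    {"dp":[0.15,-0.1,0],"yaw":35},
    {"dp":[0.18,-0.12,0],"yaw":42},
    {"dp":[0.21,-0.14,0],"yaw":49},
    {"dp":[0.24,-0.16,0],"yaw":56},
  ],
)

```text
time_s: 17.88
tcp_pos: [0.4785, 0.2524, 0.1876]
eef_rot: [177.5, 27.6, -174.4]
contact_force: [-28.7, -15.7, -32.6]
gripper_width: 0.0571
gripper_force: 0.0
```

```bash
python3 -c "
from h import *
s=get_state();print(s['joints'],s['qd'],s['tcp_pos'],s['eef_rot'])"
```

```text
[ 50.57059129  -1.8361803  -58.2860434   57.20828548 -20.62441326
 173.60270798] [-99.12658307  37.83949984  -2.97615326 114.02610102  89.12606701
  -1.30709393] [0.47851255 0.25239587 0.18758912] [ 177.51505873   27.59373389 -174.35641328]
```

apply_moves(
  targets=[
    {"dp":[0,0,0.02],"yaw":-4},
    {"dp":[0,0,0.04],"yaw":-8},
    {"dp":[0,0,0.06],"yaw":-12},
    {"dp":[0.01,0,0.09],"yaw":-18},
  ],
)

```text
time_s: 18.22
tcp_pos: [0.4906, 0.2484, 0.2781]
eef_rot: [177.7, 27.5, 166.9]
contact_force: [1.0, 0.2, 0.2]
gripper_width: 0.0571
gripper_force: 0.0
```

```bash
python3 -c "
from h import *
s=get_state();print(s['joints'],s['qd'],s['tcp_pos'],s['eef_rot'],s['contact_force'])"
```

```text
[ 60.88657561  -3.25445013 -42.66035303  36.71210854 -46.33371137
 171.74789076] [ 11.98927422   7.23259711  69.77159788 -42.25141991 -86.77186723
 -17.37630874] [0.49056747 0.24842681 0.27813847] [177.73278547  27.49297373 166.91303615] [1.04329114 0.17460387 0.19121053]
```

apply_moves(
  targets=[
    {"dp":[0,0,0],"yaw":-7},
    {"dp":[0,0,0],"yaw":-14},
    {"dp":[0,0,0],"yaw":-21},
    {"dp":[0,0,0],"yaw":-28},
    {"dp":[0,0,0],"yaw":-35},
    {"dp":[-0.01,0.012,-0.03],"yaw":-42},
    {"dp":[-0.01,0.012,-0.06],"yaw":-49},
    {"dp":[-0.01,0.012,-0.09],"yaw":-53},
    {"dp":[-0.01,0.012,-0.12],"yaw":-53},
    {"dp":[-0.01,0.012,-0.12],"yaw":-53},
    {"dp":[-0.01,0.012,-0.12],"yaw":-53},
  ],
  grip=-0.3,
)

```text
time_s: 19.13
tcp_pos: [0.4811, 0.2633, 0.1581]
eef_rot: [177.8, 27.7, 114.4]
contact_force: [-0.3, 0.1, 1.1]
gripper_width: 0.0569
gripper_force: 0.0
```

```bash
python3 -c "
from tray import *
tray('w5')
s=get_state();print(Ro.from_euler('xyz',s['eef_rot'],degrees=True).as_matrix())
"
```

```text
[ 63.   17.5 -32.4  26.8 -59.3 124.2] [0.48110231 0.26329569 0.15805117] [177.8  27.7 114.4]
tabtop 1036 [0.48067597 0.26104446 0.05193593] ((481.3931579589844, 259.9246826171875), (32.02681350708008, 12.554036140441895), 25.023365020751953)
dish 5641 ((488.8120422363281, 266.4292297363281), (244.98916625976562, 246.0823974609375), 63.114383697509766)
[[-0.36486091  0.90258923  0.22849332]
 [ 0.80742431  0.42893586 -0.40506791]
 [-0.46361892  0.03669761 -0.88527441]]
```

View pics/w5.png

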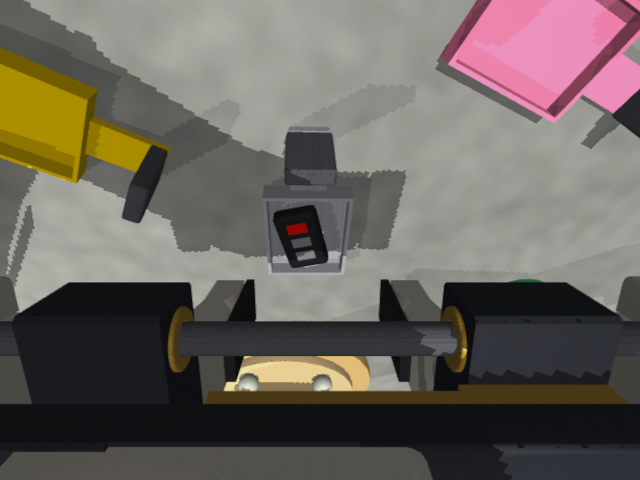

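Here the tab is at about (310,155), the dish with the fob at (308,230), and the fingers at (240,300) and (395,300). The white catch balls at (248,383) and (322,383) face the tray. Next I'll check that the decoys clear the leaning gripper body.

```bash
python3 - <<'E'
from h import *
W=np.load('/tmp/Wscene.npy')
for n,uv in [('ytab',(318,180)),('ydish',(295,167)),('ytab2',(327,104)),('y2',(350,122)),('ptab',(441,183)),('pdish',(413,171))]:
    u,v=uv; w=W[v-5:v+6,u-5:u+6].reshape(-1,3); print(n,W[v,u].round(3),'maxz',w[w[:,2].argmax()].round(3))
p=np.array([.481,.260,.044]);
R=Ro.from_euler('xyz',get_state()['eef_rot'],degrees=True).as_matrix()
for y in(-96,96):
  for x in(-39,39): print('body',(p+R@np.array([x,y,-47])/1000).round(3))
for y in(-65,65): print('tip',(p+R@np.array([9.5,y,19])/1000).round(3))
print('TCP',p-R[:,2]*.003)
E
```

```text
ytab [0.386 0.184 0.042] maxz [ 0.787 -0.399  1.235]
ydish [0.294 0.201 0.004] maxz [ 0.787 -0.399  1.235]
ytab2 [0.26  0.415 0.04 ] maxz [0.254 0.403 0.057]
y2 [0.338 0.424 0.003] maxz [ 0.787 -0.399  1.235]
ptab [0.671 0.364 0.05 ] maxz [0.671 0.378 0.056]
pdish [0.581 0.381 0.006] maxz [ 0.787 -0.399  1.235]
body [0.398 0.206 0.1  ]
body [0.369 0.269 0.064]
body [0.571 0.289 0.107]
body [0.543 0.352 0.071]
tip [0.423 0.232 0.02 ]
tip [0.541 0.288 0.025]
TCP [0.48031452 0.2612152  0.04665582]
```

apply_moves(
  targets=[
    {"dp":[-0.001,-0.002,-0.03],"yaw":0},
    {"dp":[-0.001,-0.002,-0.06],"yaw":0},
    {"dp":[-0.001,-0.002,-0.09],"yaw":0},
    {"dp":[-0.001,-0.002,-0.105],"yaw":0},
    {"dp":[-0.001,-0.002,-0.111],"yaw":0},
    {"dp":[-0.001,-0.002,-0.111],"yaw":0},
    {"dp":[-0.001,-0.002,-0.111],"yaw":0},
  ],
)

```text
time_s: 19.77
tcp_pos: [0.481, 0.263, 0.0492]
eef_rot: [177.5, 27.5, 114.2]
contact_force: [0.6, 0.1, -0.0]
gripper_width: 0.0572
gripper_force: 0.0
```

apply_moves(
  targets=[
    {"dp":[0,0,0],"yaw":0},
    {"dp":[0,0,0],"yaw":0},
    {"dp":[0,0,0],"yaw":0},
    {"dp":[0,0,0],"yaw":0},
    {"dp":[0,0,0],"yaw":0},
    {"dp":[0,0,0],"yaw":0},
  ],
  grip=1,
  squeeze=45,
)

```text
time_s: 20.27
tcp_pos: [0.4804, 0.2622, 0.0479]
eef_rot: [177.6, 27.6, 114.3]
contact_force: [-2.8, 0.9, 6.4]
gripper_width: 0.0316
gripper_force: 44.8
```

apply_moves(
  targets=[
    {"dp":[0,0,0.008],"yaw":0},
    {"dp":[0,0,0.018],"yaw":0},
    {"dp":[0,0,0.03],"yaw":0},
    {"dp":[0,0,0.04],"yaw":0},
    {"dp":[0.01,-0.03,0.042],"yaw":-1},
    {"dp":[0.02,-0.06,0.042],"yaw":-2},
    {"dp":[0.03,-0.09,0.042],"yaw":-3},
    {"dp":[0.04,-0.12,0.042],"yaw":-4},
    {"dp":[0.046,-0.139,0.042],"yaw":-4},
    {"dp":[0.046,-0.139,0.042],"yaw":-4},
    {"dp":[0.046,-0.139,0.042],"yaw":-4},
  ],
)

```text
time_s: 21.18
tcp_pos: [0.5263, 0.1216, 0.0899]
eef_rot: [177.6, 27.6, 110.1]
contact_force: [-0.3, 0.9, -1.6]
gripper_width: 0.0319
gripper_force: 44.6
```

```bash
cat > look.py <<'E'
from h import *
import sys
s,c,W=wristcloud(sys.argv[1]); print(s['tcp_pos'],s['eef_rot'].round(1),s['contact_force'].round(1),s['gripper_width'])
np.save('/tmp/W_'+sys.argv[1]+'.npy',W)
E
python3 look.py w6
```

```text
[0.52632982 0.1216463  0.08988869] [177.6  27.6 110.1] [-0.3  0.9 -1.6] 0.031923772127816975
```

View pics/w6.png

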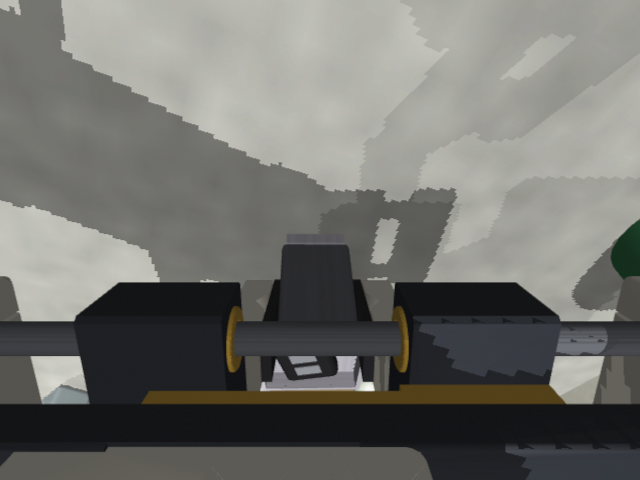

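Held: tab at (315,290) between the pads, fob still in the dish at (305,368). I'll take the tray's pose from the fixed cameras.

```bash
python3 - <<'E'
from h import *
ims=[]
for n in('side','scene'):
    c=cap(n,n+'1');Z=c['range_z'];v,u=np.mgrid[0:480,0:640]
    W=(np.stack([(u-c['cx'])/c['fx']*Z,(v-c['cy'])/c['fy']*Z,Z],-1)-c['t'])@c['R'];np.save('/tmp/W'+n+'1.npy',W)
    k=(W[...,2]>.03)&(W[...,2]<.065)&(np.hypot(W[...,0]-.557,W[...,1]-.037)<.07)&(W[...,1]>-.02+0.0)
    im=c['image'].astype(int); sat=im.max(-1)-im.min(-1); k&=(sat<45)
    print(n,k.sum())
    if k.sum()>20:
        p=W[k];print(cv2.minAreaRect((p[:,:2]*1000).astype(np.float32)))
        q=p-p.mean(0);A=np.c_[p[:,:2]-p[:,:2].mean(0),np.ones(len(p))];print('plane',np.linalg.lstsq(A,p[:,2],rcond=None)[0])
    x,y=((200,130) if n=='side' else (250,120))
    ims.append(cv2.resize(c['image'][y:y+250,x:x+200,::-1],None,fx=2,fy=2.2,interpolation=cv2.INTER_CUBIC))
cv2.imwrite('pics/both1.png',np.hstack(ims))
E
```

```text
side 61
((593.2454223632812, 25.08279800415039), (9.028799057006836, 45.11984634399414), 13.80416488647461)
plane [1.02446856 0.22749773 0.05018393]
scene 155
((539.8006591796875, 88.33248901367188), (69.87581634521484, 30.55005645751953), 21.62896728515625)
plane [ 0.10383473 -0.31093314  0.05021535]
```

View pics/both1.png

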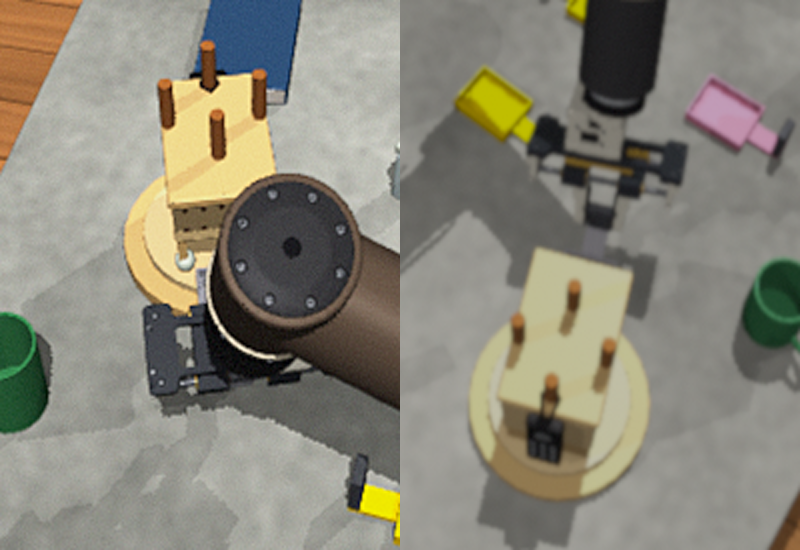

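The tray is lined up laterally to about 1 mm. Entering the bay now.

apply_moves(
  targets=[
    {"dp":[0.003,-0.008,0.002],"yaw":-0.5},
    {"dp":[0.006,-0.015,0.002],"yaw":-1},
    {"dp":[0.008,-0.023,0.001],"yaw":-1},
    {"dp":[0.01,-0.03,0],"yaw":-1},
    {"dp":[0.013,-0.036,-0.001],"yaw":-1},
    {"dp":[0.015,-0.042,-0.002],"yaw":-1},
    {"dp":[0.017,-0.047,-0.003],"yaw":-1},
    {"dp":[0.017,-0.047,-0.003],"yaw":-1},
  ],
)

```text
time_s: 22.0
tcp_pos: [0.5436, 0.0756, 0.0862]
eef_rot: [177.6, 27.6, 109.3]
contact_force: [2.1, 0.1, -2.6]
gripper_width: 0.0318
gripper_force: 44.7
```

```bash
python3 - <<'E'
from h import *
s=get_state();print(s['moment'])
d=s['tcp_pos'][:2]+[.0008,-.002]-[.6002,-.081];print('x,lat',d@[-.3404,.9403],d@[.9403,.3404])
E
```

```text
[1.85225908 0.05695828 0.57483747]
x,lat 0.1643962130217633 0.00019500906538632697
```

```bash
python3 - <<'E'
from h import *
ims=[]
for n in('side','scene'):
    c=cap(n,n+'2')
    x,y=((220,130) if n=='side' else (270,200))
    ims.append(cv2.resize(c['image'][y:y+160,x:x+130,::-1],None,fx=3,fy=3.5,interpolation=cv2.INTER_CUBIC))
cv2.imwrite('pics/both2.png',np.hstack(ims))
E
```

```text
(no output)
```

View pics/both2.png

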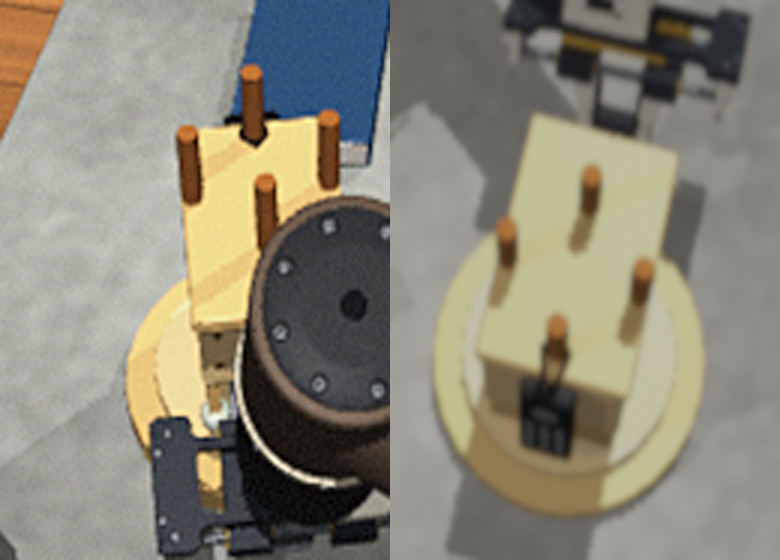

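apply_moves(
  targets=[
    {"dp":[0.002,-0.006,-0.001],"yaw":0},
    {"dp":[0.004,-0.012,-0.002],"yaw":0},
    {"dp":[0.006,-0.018,-0.003],"yaw":0},
    {"dp":[0.008,-0.023,-0.004],"yaw":0},
    {"dp":[0.01,-0.027,-0.005],"yaw":0},
    {"dp":[0.01,-0.027,-0.005],"yaw":0},
  ],
)

```text
time_s: 22.6
tcp_pos: [0.5536, 0.0488, 0.0814]
eef_rot: [177.6, 27.6, 109.3]
contact_force: [1.7, 1.3, -0.9]
gripper_width: 0.0317
gripper_force: 44.7
```

```bash
cat > pos.py <<'E'
from h import *
s=get_state();print(s['moment'],s['contact_force']);f=s['contact_force'][:2];print('F along m, lat',f@[-.3404,.9403],f@[.9403,.3404])
d=s['tcp_pos'][:2]+[.0008,-.002]-[.6002,-.081];print('x,lat',d@[-.3404,.9403],d@[.9403,.3404])
E
python3 pos.py
```

```text
[ 1.63580367 -0.10412852  0.57188415] [ 1.69642591  1.29122583 -0.9131179 ]
F along m, lat 0.6366762674149065 2.034682554279367
x,lat 0.1358010165305931 0.00047076994087604624
```

```bash
python3 look.py w7; python3 - <<'E'
from h import *
W=np.load('/tmp/W_w7.npy');im=cv2.imread('pics/w7.png')
d=W[...,:2]-[.6002,-.081];X=-(d@np.array([-.3404,.9403]));Y=d@np.array([.9403,.3404]);Z=W[...,2]
k=(X>-.13)&(X<0)&(abs(Y)<.05)&(Z>.02)&(Z<.1)
print(k.sum())
v,u=np.where(k);print(u.min(),u.max(),v.min(),v.max())
for vv in range(v.min(),v.max()+1,6):
    r=k[vv]; 
    if r.sum(): print(vv,[(int(uu),round(1000*X[vv,uu]),round(1000*Y[vv,uu]),round(1000*Z[vv,uu])) for uu in np.where(r)[0][::25]])
cv2.imwrite('pics/w7c.png',cv2.resize(im[200:420,180:480],None,fx=2.6,fy=2.6))
E
```

```text
[0.55361766 0.04884931 0.08140902] [177.6  27.6 109.3] [ 1.7  1.3 -0.9] 0.031668809476936344
3065
238 395 267 390
267 [(260, -104, -31, 20)]
357 [(277, -51, -24, 48), (302, -54, -8, 51), (327, -51, 8, 50), (353, -24, 27, 36)]
363 [(276, -18, -27, 35), (301, -45, -9, 50), (326, -44, 7, 50), (351, -16, 26, 36)]
369 [(275, -8, -28, 35), (300, -38, -10, 50), (325, -36, 7, 50), (350, -6, 27, 35)]
375 [(274, -3, -29, 37), (299, -28, -10, 49), (324, -27, 6, 49), (349, -2, 26, 38)]
381 [(273, -3, -30, 42), (298, -3, -12, 42), (323, -3, 6, 43), (348, -2, 25, 43)]
387 [(263, -7, -36, 47), (288, -4, -19, 46), (313, -3, -1, 47), (338, -3, 17, 47), (373, -6, 42, 49)]
```

View pics/w7c.png

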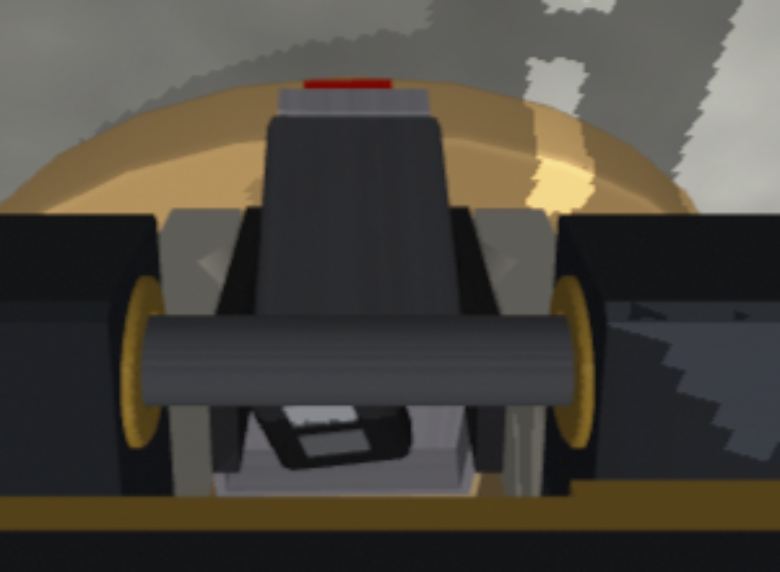

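The tray is level on the bay floor (dish floor z≈0.036), with its lead at x≈0 and the fob inside. Continuing.

apply_moves(
  targets=[
    {"dp":[0.002,-0.006,0],"yaw":0},
    {"dp":[0.004,-0.011,0],"yaw":0},
    {"dp":[0.006,-0.016,0],"yaw":0},
    {"dp":[0.008,-0.021,0],"yaw":0},
    {"dp":[0.008,-0.022,0],"yaw":0},
    {"dp":[0.008,-0.022,0],"yaw":0},
  ],
)

```text
time_s: 23.15
tcp_pos: [0.5615, 0.0272, 0.0815]
eef_rot: [177.6, 27.6, 109.3]
contact_force: [1.2, 2.0, -0.6]
gripper_width: 0.0315
gripper_force: 44.8
```

```bash
python3 pos.py
```

```text
[2.2422854  0.08781665 0.46550008] [ 1.22543705  1.96687464 -0.61937792]
F along m, lat 1.4323134480983932 1.8218025832739788
x,lat 0.11274513739188086 0.00046948869357076945
```

apply_moves(
  targets=[
    {"dp":[0,0,0],"yaw":0},
    {"dp":[0,0,0],"yaw":0},
    {"dp":[0,0,0],"yaw":0},
    {"dp":[-0.004,0.011,0.022],"yaw":0},
    {"dp":[-0.008,0.022,0.044],"yaw":0},
    {"dp":[-0.008,0.022,0.044],"yaw":0},
    {"dp":[-0.015,0.041,0.044],"yaw":0},
    {"dp":[-0.015,0.041,0.044],"yaw":0},
  ],
  grip=-0.2,
)

```text
time_s: 23.82
tcp_pos: [0.5462, 0.0696, 0.1256]
eef_rot: [177.6, 27.6, 109.3]
contact_force: [0.7, -0.1, -0.6]
gripper_width: 0.0527
gripper_force: 0.0
```

apply_moves(
  targets=[
    {"dp":[0,0,0],"yaw":0},
    {"dp":[0,0,0],"yaw":0},
    {"dp":[0,0,0],"yaw":0},
    {"dp":[0,0,-0.018],"yaw":0},
    {"dp":[0,0,-0.036],"yaw":0},
    {"dp":[0,0,-0.054],"yaw":0},
    {"dp":[0,0,-0.054],"yaw":0},
    {"dp":[0,0,-0.054],"yaw":0},
  ],
  grip=1,
  squeeze=20,
)

```text
time_s: 24.48
tcp_pos: [0.5457, 0.0665, 0.0707]
eef_rot: [177.8, 27.7, 109.3]
contact_force: [-0.3, 0.8, 0.3]
gripper_width: 0.0048
gripper_force: 0.0
```

```bash
python3 pos.py;python3 look.py w8; python3 - <<'E'
from h import *
W=np.load('/tmp/W_w8.npy')
d=W[...,:2]-[.6002,-.081];X=-(d@np.array([-.3404,.9403]));Y=d@np.array([.9403,.3404]);Z=W[...,2]
k=(X>-.14)&(X<-.06)&(abs(Y)<.03)&(Z>.05)&(Z<.1)
print(k.sum()); 
t=k&(Z>.08)&(Z<.09)
if t.sum(): print(X[t].min(),X[t].max(),Y[t].min(),Y[t].max(),np.median(Z[t]))
E
```

```text
[ 1.32222547  0.49450628 -0.02555909] [-0.25045787  0.80461631  0.25829597]
F along m, lat 0.8418365716257304 0.03838586069773433
x,lat 0.15511380289602167 -0.000994298311301117
[0.54566627 0.06650977 0.07065953] [177.8  27.7 109.3] [-0.3  0.8  0.3] 0.004766159112511317
678
-0.11921123358945479 -0.1165944823235936 -0.00987420910787389 0.006111365226699013 0.08021677444080372
```

apply_moves(
  targets=[
    {"dp":[0.003,-0.01,0],"yaw":0},
    {"dp":[0.006,-0.018,0],"yaw":0},
    {"dp":[0.008,-0.024,0],"yaw":0},
    {"dp":[0.01,-0.028,0],"yaw":0},
    {"dp":[0.011,-0.032,0],"yaw":0},
    {"dp":[0.013,-0.036,0],"yaw":0},
    {"dp":[0.014,-0.038,0],"yaw":0},
    {"dp":[0.014,-0.038,0],"yaw":0},
  ],
)

```text
time_s: 25.2
tcp_pos: [0.5604, 0.029, 0.0717]
eef_rot: [177.6, 27.6, 109.2]
contact_force: [-0.4, 0.9, 0.1]
gripper_width: 0.0005
gripper_force: 0.1
```

```bash
python3 pos.py
```

```text
[ 1.40302163  0.50794969 -0.00796192] [-0.43170679  0.92439759  0.13609273]
F along m, lat 1.0161640438299744 -0.09126895082711896
x,lat 0.1148282095114069 9.869123227466682e-05
```

apply_moves(
  targets=[
    {"dp":[0.0005,-0.0015,0],"yaw":0},
    {"dp":[0.001,-0.003,0],"yaw":0},
    {"dp":[0.0015,-0.004,0],"yaw":0},
    {"dp":[0.002,-0.005,0],"yaw":0},
    {"dp":[0.002,-0.006,0],"yaw":0},
    {"dp":[0.002,-0.006,0],"yaw":0},
  ],
)

```text
time_s: 25.7
tcp_pos: [0.563, 0.0281, 0.0716]
eef_rot: [177.4, 27.3, 109.4]
contact_force: [-20.7, 24.2, 12.4]
gripper_width: 0.0006
gripper_force: 15.1
```

```bash
python3 pos.py;python3 look.py w9; python3 - <<'E'
from h import *
W=np.load('/tmp/W_w9.npy')
d=W[...,:2]-[.6002,-.081];X=-(d@np.array([-.3404,.9403]));Y=d@np.array([.9403,.3404]);Z=W[...,2]
k=(X>-.14)&(X<-.06)&(abs(Y)<.03)&(Z>.05)&(Z<.1)
t=k&(Z>.08)&(Z<.09)
if t.sum(): print(X[t].min(),X[t].max(),Y[t].min(),Y[t].max(),np.median(Z[t]))
E
```

```text
[ 7.27741949  6.54863747 -1.75874501] [-20.68020181  24.23047176  12.382263  ]
F along m, lat 29.823453291896744 -11.197541175774433
x,lat 0.11312207241971065 0.00218642458539657
[0.56295046 0.02810906 0.07157505] [177.4  27.3 109.4] [-20.7  24.2  12.4] 0.000592307623406945
-0.13268658463356559 -0.08577365096127951 -0.0034274721848932665 0.0055862552847339075 0.08471980062821684
```

apply_moves(
  targets=[
    {"dp":[-0.003,0.009,0],"yaw":0},
    {"dp":[-0.01,0.027,0],"yaw":0},
    {"dp":[-0.017,0.046,0.02],"yaw":0},
    {"dp":[-0.024,0.065,0.05],"yaw":0},
    {"dp":[-0.03,0.085,0.06],"yaw":0},
    {"dp":[-0.03,0.085,0.06],"yaw":0},
  ],
)

```text
time_s: 26.25
tcp_pos: [0.5335, 0.1133, 0.1341]
eef_rot: [177.3, 27.5, 109.3]
contact_force: [0.2, 0.7, 0.9]
gripper_width: 0.0003
gripper_force: 0.0
```

```bash
python3 look.py w10; python3 - <<'E'
from h import *
W=np.load('/tmp/W_w10.npy')
d=W[...,:2]-[.6002,-.081];X=-(d@np.array([-.3404,.9403]));Y=d@np.array([.9403,.3404]);Z=W[...,2]
t=(X>-.12)&(X<-.075)&(abs(Y)<.025)&(Z>.05)&(Z<.09);print(t.sum(),X[t].min(),np.percentile(X[t],[2,50,98]),np.percentile(Y[t],[2,50,98]),Z[t].max())
im=cv2.imread('pics/w10.png');v,u=np.where(t);print(u.min(),u.max(),v.min(),v.max())
c=cams.capture('scene');Zs=c['range_z'];v,u=np.mgrid[0:480,0:640]
S=(np.stack([(u-c['cx'])/c['fx']*Zs,(v-c['cy'])/c['fy']*Zs,Zs],-1)-c['t'])@c['R']
m=(abs(S[...,2]-.187)<.004)&(np.hypot(S[...,0]-.6,S[...,1]+.08)<.15);print('cap',cv2.minAreaRect((S[m][:,:2]*1000).astype(np.float32)))
cv2.imwrite('pics/w10b.png',im)
E
```

```text
[0.53349223 0.11332026 0.13406972] [177.3  27.5 109.3] [0.2 0.7 0.9] 0.0003278518980797787
28 -0.09819536147413212 [-0.0979024  -0.09678955 -0.08645276] [0.00581757 0.00711957 0.00791453] 0.08543443564732567
317 318 309 357
cap ((597.177978515625, -68.75593566894531), (115.99092864990234, 187.0236358642578), 19.60182762145996)
```

View pics/w10b.png

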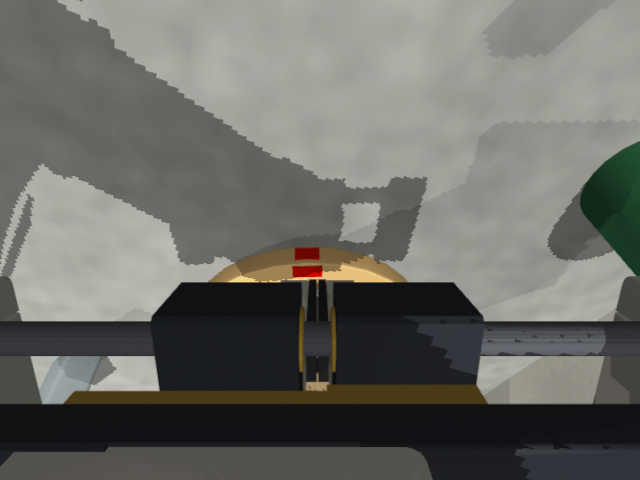

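The slit between the fingers shows the tab face at x≈-97 mm (home is -96), and the caddy is still at its click. I'll open the fingers for a clearer check.

apply_moves(
  targets=[
    {"dp":[-0.01,0.027,0.02],"yaw":0},
    {"dp":[-0.01,0.027,0.02],"yaw":0},
    {"dp":[-0.01,0.027,0.02],"yaw":0},
    {"dp":[-0.01,0.027,0.02],"yaw":0},
    {"dp":[-0.01,0.027,0.02],"yaw":0},
    {"dp":[-0.01,0.027,0.02],"yaw":0},
  ],
  grip=-0.9,
)

```text
time_s: 26.85
tcp_pos: [0.5219, 0.1345, 0.1505]
eef_rot: [177.8, 27.7, 109.2]
contact_force: [0.5, -0.5, -0.3]
gripper_width: 0.0348
gripper_force: 0.0
```

```bash
python3 look.py w11; python3 - <<'E'
from h import *
W=np.load('/tmp/W_w11.npy');c0=cv2.imread('pics/w11.png')
d=W[...,:2]-[.6002,-.081];X=-(d@np.array([-.3404,.9403]));Y=d@np.array([.9403,.3404]);Z=W[...,2]
t=(X>-.12)&(X<-.06)&(abs(Y)<.025)&(Z>.045)&(Z<.08);print(t.sum(),np.percentile(X[t],[2,50,98]),np.percentile(Y[t],[1,99]))
if t.sum()>50:
    A=np.c_[Y[t],np.ones(t.sum())];print('face slope',np.linalg.lstsq(A,X[t],rcond=None)[0])
im=c0.astype(int);red=(im[...,2]>150)&(im[...,1]<70)&(im[...,0]<70)&(abs(Z-.02)<.003)&(np.hypot(X,Y)<.13);print('mark',X[red].mean(),Y[red].mean())
k=(abs(Z-.02)<.003)&(np.hypot(X,Y)<.13)&(np.hypot(X,Y)>.1)
r=np.hypot(X,Y)[k];print('foot rim',np.percentile(r,99))
E
```

```text
[0.52187008 0.1345258  0.15047942] [177.8  27.7 109.2] [ 0.5 -0.5 -0.3] 0.034789331229977016
647 [-0.09836861 -0.09691547 -0.0953512 ] [-0.01190994  0.01901121]
face slope [ 0.04041751 -0.09703613]
mark -0.10611817760744091 0.00010693002959287272
foot rim 0.11502030505480304
```

View pics/w11.png

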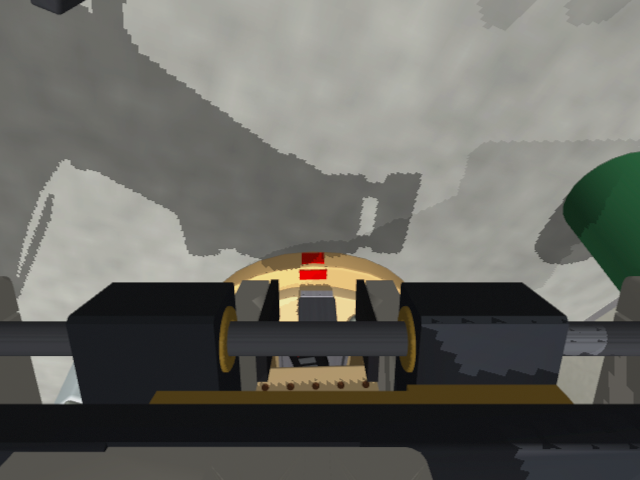

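```bash
python3 -c "
from plant import r
print(r.close_job())"
```

```text
the job is handed in; nothing more can be done
None
```

I handed in the job after 27 s of robot time. At the last look the caddy was at its click by the red mark. The tray was about 1 mm from fully home with the fob in it, and the arm was clear. `close_job` returned no verdict.

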